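# Shim a sensor module snug in its tray

## Robot

A 7-joint arm with a two-finger parallel gripper is mounted at the origin on a cart in front of the work surface, level with it; the furniture and walls round the work are solid. World frame = base frame: x ahead of the robot, y to its left, z up, the work surface at z = 0. Lengths are in m, angles in rad, forces in N, time in s.
With the tool pointing down it reaches from about 0.4 to 0.85 m from the base axis. Payload 4.5 kg.
Tool frame: the origin (TCP) lies at the very end of the fingers, on their centre line; the grasp point (between the pads) lies 19 mm behind it (r.grip_point_offset is the distance from the TCP to the grasp point, in m); y points along the fingers, x is the direction in which the jaws open and shut, and the axes are right-handed (so a half turn about y gives the same grasp; the last joint's range is limited). The gripper opens to 88 mm and grips with 3 to 60 N. Pads are 18 mm wide; open, the fingers measure 123 mm over their backs; the gripper's body (75 mm by 187 mm) begins 45 mm behind the grasp point.
Start: joints at [1.34, 0.689, -0.195, 1.565, 0.157, 0.902, -0.215], TCP at [0.164, -0.603, 0.239] pointing down, gripper open.
Joint ranges: [-3.01, 3.01], [-0.46, 2.08], [-1.47, 1.51], [0.13, 2.56], [-1, 4.14], [0.04, 2.09], [-2.66, 2.66]. Speed limits (rad/s): [2.57, 2.57, 3.14, 3.14, 3.14, 3.14, 3.14].

## Interface

Orientations are given as a unit quaternion [x, y, z, w].
In Python, from plant import get_state, snapshot, camera_params, job, r gives the robot as it stands.
- The arm moves only by the tool carry_out, never from a script. Its arguments are lists of equal length, an entry for each row: "offset": the shift along the world's x, y, z in m, a list of three; "twist": the turn about the world's z in degrees. In form: {"offset": [[tx, ty, tz], ...], "twist": [twist, ...]}. A call has 1 to 8 rows; each row shifts and turns the commanded pose from where the row before left it; what a row does not reach is not made up. A row lasts 1/8 s, in which the tool goes at most 62.5 mm and 10.7 degrees, less where a joint would pass 70% of its speed; a pose out of reach is approached as far as the arm can. A call with a gripper value outside its range is refused whole. "grip" is the finger opening in m, from 0 to 0.0881, set as the call begins (left out, the last holds). The fingers move at their own pace and stop on an object; "newtons" is the grip in N (left out, the last holds). Time passes only in rows, so rows that do not move let the fingers close. It gives the time, the measured TCP pose, the force and the opening at its end, in the units of the state.
- get_state(): the state, without advancing time (a new reading comes with each control period).
- snapshot(name): name is "scene" or "top"; returns the picture (384x512x3 uint8, red, green, blue); there is no depth.
- camera_params(name): a dict with "camera_matrix" (3x3 intrinsics, pixels), "eye" and "orientation" of the camera in the world. Camera axes: x right, y up, looking along -z (the intrinsics and any distortion apply to the point x, -y, -z); pixel columns grow to the right and rows downward; lengths in m; the calibration is good to about 2 mm. A picture is of the moment at which its call begins. camera_params takes no time and is no camera call.
- job.finish_job(): hands the job in, once; it reports no verdict.
The state is a dict: "clock": time; "q": joint angles; "qd": joint speeds; "joint_torque": joint torques, N m; "tool_pos": TCP position; "eef_rot": TCP orientation; "contact_force": force on the tool from outside, world axes, zero at the start; "moment": the same for the moment, N m; "opening": opening from 0.0 (shut) to 1.0 (fully open).
Only numpy, scipy, OpenCV 4.12 (cv2) and the standard library are available. Lean on these libraries where they do the work, as an engineer would, in place of code of your own. Each camera call takes 0.05 s, during which the arm holds its last target. There are 200 camera calls.

## Task

The sensor module lies loose against one end of its shallow metal tray. Pack the open gap beside it with the two thinner spacer plates, one after the other, each standing upright flat on the tray's floor across the gap, so that the gap is filled and the module, still flat in the tray, has no real room left to slide. The thickest plate of the three does not suit.

Things in the scene. Friction and masses are not known exactly. Their poses are not given: they have to be found in the camera images.
- tray: Open aluminium tray screwed to the table, outside 85 (x) x 62 (y) x 20 (z) mm plus screw ears; inside 77 x 54 mm, floor and walls 4 mm thick. Origin: centre of the underside. The module lies against the inner -x end; the open gap is the 41 mm at the +x end (x from -2.5 to 38.5 mm). Two thin plates side by side along x take 36 mm of it.
- module: Off-white flat sensor module, 36 (x) x 50 (y) x 15 mm (solid up to 13 mm), 35 g, loose on the tray's floor with its x along the tray's x. Origin: centre of the underside. It slides when a plate presses on it sideways.
- spacer_a: Steel spacer plate, 0.11 kg, standing: foot block 18 (x) x 40 (y) x 20 (z) mm, lower long edges rounded 3.5 mm; centred on it a grip tab 8 (x) x 24 (y) mm from z = 20 to 64 mm, to be gripped along y above z = 24 mm. Origin: centre of the underside. The third plate in the row has a foot 30 mm thick: not wanted.
- spacer_b: As spacer_a (same size, weight, origin and axes): the second of the two alike 18 mm thick plates.
Not all that is in view belongs to the job. What is shaped like the spacer_b but orange is not meant. What is shaped like the spacer_a but orange is not meant.

How it is judged:
By the outcome, as a careful person would: the job done as asked, in the order asked, and still so for the second after the job is handed in, with the robot touching nothing.
It also fails if it takes over 51 s, if anything falls off the work surface, if the arm or the gripper's body presses on something with over 40 N, if the wrist force passes 120 N, or if a joint passes its speed limit or range.

## Working session

There is one attempt and no reset: what is moved stays moved. The work goes in short steps, Python scripts to look and compute and a tool call to move; the robot and the scene stay as the last step left them, time stands still between calls to the robot, and variables do not carry over. Pictures are saved under pics/ and viewed, about 8 in all and at most 12, crops included, and the job is handed in when it is done.

Besides the shell and the picture viewer there is one more tool, called after ">>>" by a JSON object that holds its "method" and its "body", one argument or row to a line. carry_out: Moves the arm, as the interface text tells. Its arguments: {"type":"object","properties":{"offset":{"type":"array"},"twist":{"type":"array"},"grip":{"type":"number"},"newtons":{"type":"number"}},"required":["offset","twist"]}

```bash
ls; mkdir -p pics; python3 - <<'E'
from plant import get_state,snapshot,camera_params,r
import cv2
for n in("scene","top"):
    cv2.imwrite(f"pics/{n}0.png",snapshot(n)[:,:,::-1]);print(n,camera_params(n))
s=get_state();print(s,r.grip_point_offset)
E
```

```text
pics
scene {'camera_matrix': array([[458.52907245,   0.        , 250.85979762],
       [  0.        , 458.52907245, 190.92619274],
       [  0.        ,   0.        ,   1.        ]]), 'eye': array([-0.00652617,  0.04408219,  0.65191762]), 'orientation': array([-0.19688914,  0.32587856,  0.80497266, -0.45503499])}
top {'camera_matrix': array([[372.94641611,   0.        , 252.66366504],
       [  0.        , 372.94641611, 188.05582125],
       [  0.        ,   0.        ,   1.        ]]), 'eye': array([ 0.43911882, -0.25430483,  0.87185082]), 'orientation': array([ 0.03599214, -0.04863489, -0.70515009,  0.70647191])}
{'clock': 0.1, 'q': array([ 1.33980499,  0.68991757, -0.19447849,  1.56624514,  0.15730606,
        0.90252379, -0.21512309]), 'qd': array([-0.00018699, -0.00071287, -0.00128534, -0.00226835, -0.00094127,
        0.00091013,  0.00116855]), 'joint_torque': array([-3.17601007e-03, -5.28504789e+01, -1.27152253e+00, -1.53838402e+01,
       -5.25559508e-02,  1.91431252e-03,  5.50938307e-05]), 'tool_pos': array([ 0.16334763, -0.60267425,  0.23797693]), 'eef_rot': array([-0.56131359,  0.43012289, -0.42910174,  0.56195467]), 'contact_force': array([ 0.52103642,  0.52277934, -0.388952  ]), 'moment': array([-0.0092123 , -0.0193689 , -0.03686582]), 'opening': 0.9999023558641699} 0.0187
```

View pics/top0.png

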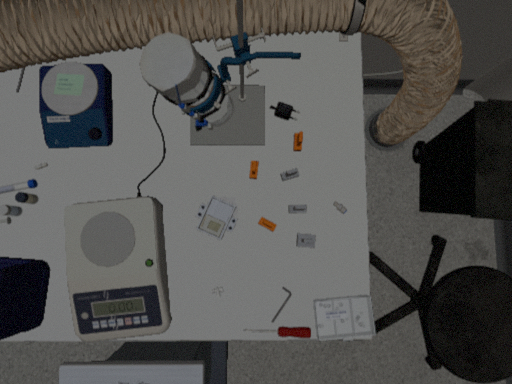

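View pics/scene0.png

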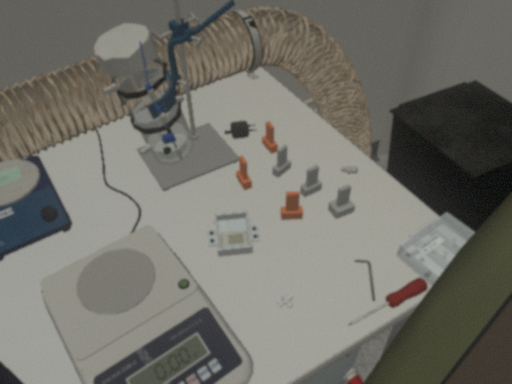

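The top picture shows the tray near (217,216), three grey plates at (290,174), (298,209) and (306,240), and three orange decoys. I'll enlarge this to check.

```bash
cat > h.py <<'E'
import numpy as np,cv2
from plant import camera_params,snapshot,get_state
from scipy.spatial.transform import Rotation as R
def ray(n,u,v,z):
    p=camera_params(n);K=p["camera_matrix"];x=np.linalg.solve(K,[u,v,1.])
    d=R.from_quat(p["orientation"]).apply([x[0],-x[1],-x[2]]);e=p["eye"];return e+d*(z-e[2])/d[2]
def proj(n,P):
    p=camera_params(n);c=R.from_quat(p["orientation"]).inv().apply(np.atleast_2d(P)-p["eye"])
    q=c*[1,-1,-1];q=q@p["camera_matrix"].T;return q[:,:2]/q[:,2:]
def crop(img,x0,y0,w,h,s): return cv2.resize(img[y0:y0+h,x0:x0+w],None,fx=s,fy=s,interpolation=cv2.INTER_CUBIC)
E
python3 - <<'E'
from h import *
t=cv2.imread("pics/top0.png");s=cv2.imread("pics/scene0.png")
a=crop(t,190,155,133,100,6)
b=crop(s,200,130,160,130,5)
cv2.imwrite("pics/ct.png",a);cv2.imwrite("pics/cs.png",b)
for u,v in[(217,216),(290,174),(298,209),(306,240)]:print(ray("top",u,v,.02))
E
```

```text
[ 0.47733328 -0.18837371  0.02      ]
[ 0.57468585 -0.3559694   0.02      ]
[ 0.4936351 -0.3734224  0.02     ]
[ 0.42330368 -0.39064723  0.02      ]
```

View pics/ct.png

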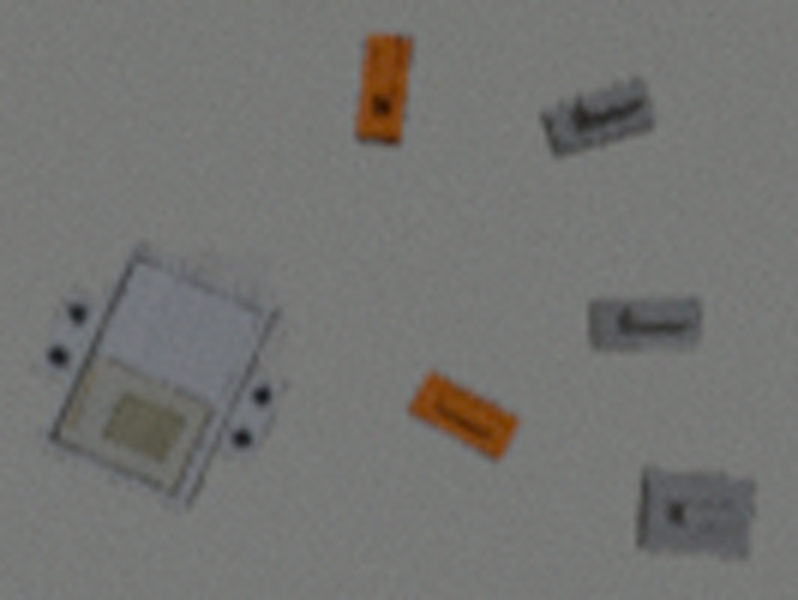

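View pics/cs.png

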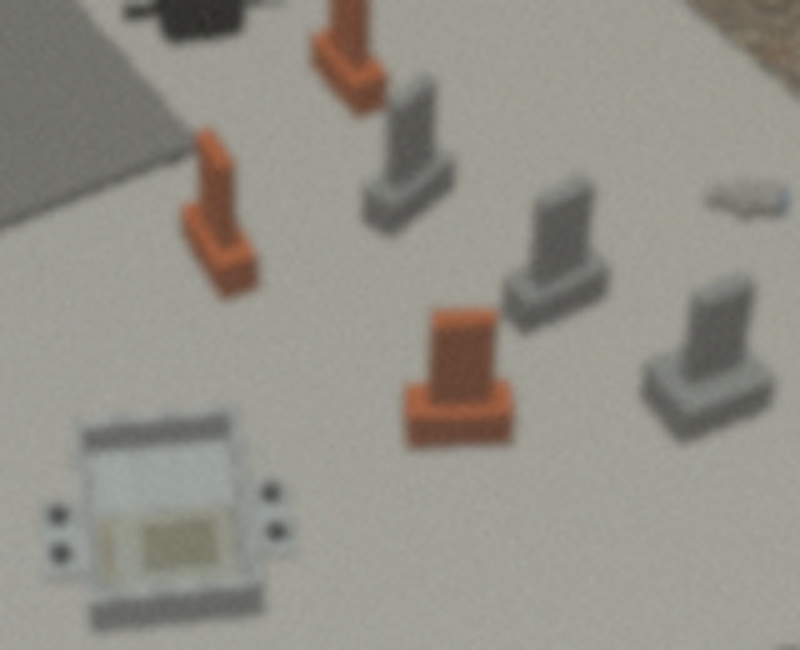

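Candidates in the top view: thin grey plates at (290,174) and (298,209), and a grey one with a visibly thicker foot at (306,240). The orange ones are excluded. Both crops agree, so I want the first two. Next I'll fit poses from both views.

```bash
cat >> h.py <<'E'
from scipy.optimize import minimize,least_squares
def box(lx,ly,z0,z1): return np.array([[a*lx/2,b*ly/2,z] for a in(-1,1) for b in(-1,1) for z in(z0,z1)])
PL=[box(.018,.04,0,.02),box(.008,.024,.02,.064)]
def place(P,x,y,t,z=0): return R.from_euler('z',t).apply(P)+[x,y,z]
def mask(n,parts,p,z=0,S=4,hw=(384,512)):
    m=np.zeros((hw[0]*S,hw[1]*S),np.uint8)
    for P in parts:
        q=proj(n,place(P,*p,z)); q=(q+.5)*S-.5
        cv2.fillConvexPoly(m,cv2.convexHull(q.round().astype(np.int32)),255)
    return cv2.resize(m,hw[::-1],interpolation=cv2.INTER_AREA)/255.
def fitplate(imgs,p0,z=0,views=("top","scene")):
    W={}
    for n in views:
        c=proj(n,place(np.array([[0,0,.025]]),*p0,z))[0].astype(int)
        g=cv2.GaussianBlur(imgs[n],(3,3),0).astype(float); r=26
        sl=np.s_[c[1]-r:c[1]+r,c[0]-r:c[0]+r]; g=g[sl]
        sat=g.max(2)-g.min(2); v=g.mean(2); bg=np.median(v)
        W[n]=(sl,np.clip((bg-v)/ (bg*.15),0,1)*(sat<45))
    def cost(d):
        p=[p0[0]+d[0]/1e3,p0[1]+d[1]/1e3,p0[2]+d[2]/30];s=0
        for n in views:
            sl,w=W[n];m=mask(n,PL,p,z)[sl];s-= (m*w).sum()/np.maximum(m,w).sum()
        return s
    best=min((minimize(cost,[a,b,c],method="Nelder-Mead",options=dict(initial_simplex=np.array([[a,b,c],[a+4,b,c],[a,b+4,c],[a,b,c+4]]),xatol=.1,maxiter=120)) for a in(-3,3) for b in(-3,3) for c in(-3,3)),key=lambda o:o.fun)
    d=best.x;return [p0[0]+d[0]/1e3,p0[1]+d[1]/1e3,p0[2]+d[2]/30],-best.fun
E
python3 - <<'E'
from h import *
im={"top":cv2.imread("pics/top0.png"),"scene":cv2.imread("pics/scene0.png")}
for p0 in([.57,-.356,.25],[.49,-.373,0]):
    for v in(("top","scene"),("top",),("scene",)):
        p,s=fitplate(im,p0,views=v);print(v,np.round(p[:2],4),np.degrees(p[2]).round(1),round(s,2))
f=lambda P,o,k:(np.array(P)+.5)/k-.5+o
ct=f([[137,252],[278,312],[52,437],[188,503]],[190,155],6)
cs=f([[82,428],[232,413],[92,605],[264,590]],[200,130],5)
C=np.array([[1,1],[1,-1],[-1,1],[-1,-1]])*[.0425,.031];C=np.c_[C,[.02]*4]
for lab,v in(("both",("top","scene")),("top",("top",)),("scene",("scene",))):
    fun=lambda p:np.concatenate([(proj(n,place(C,*p))-{"top":ct,"scene":cs}[n]).ravel() for n in v])
    o=least_squares(fun,[.477,-.188,-.43],x_scale=[.01,.01,.1]);print(lab,np.round(o.x[:2],4),np.degrees(o.x[2]).round(1));print(np.round(fun(o.x),1))
s=get_state();E=R.from_quat(s["eef_rot"]).as_matrix();print(E.round(3));print("jaw yaw",np.degrees(np.arctan2(E[1,0],E[0,0])))
E
```

```text
('top', 'scene') [ 0.5742 -0.356 ] 12.6 1.33Traceback (most recent call last):
  File "<stdin>", line 5, in <module>
  File "h.py", line 34, in fitplate
    best=min((minimize(cost,[a,b,c],method="Nelder-Mead",options=dict(initial_simplex=np.array([[a,b,c],[a+4,b,c],[a,b+4,c],[a,b,c+4]]),xatol=.1,maxiter=120)) for a in(-3,3) for b in(-3,3) for c in(-3,3)),key=lambda o:o.fun)
  File "h.py", line 34, in <genexpr>
    best=min((minimize(cost,[a,b,c],method="Nelder-Mead",options=dict(initial_simplex=np.array([[a,b,c],[a+4,b,c],[a,b+4,c],[a,b,c+4]]),xatol=.1,maxiter=120)) for a in(-3,3) for b in(-3,3) for c in(-3,3)),key=lambda o:o.fun)
              ~~~~~~~~^^^^^^^^^^^^^^^^^^^^^^^^^^^^^^^^^^^^^^^^^^^^^^^^^^^^^^^^^^^^^^^^^^^^^^^^^^^^^^^^^^^^^^^^^^^^^^^^^^^^^^^^^^^^^^^^^^^^^^^^^^^^^^^^^^^^^^^^
    res = _minimize_neldermead(fun, x0, args, callback, bounds=bounds,
                               **options)
    fxr = func(xr)
    fx = function(np.copy(x), *(wrapper_args + args))
  File "h.py", line 32, in cost
    sl,w=W[n];m=mask(n,PL,p,z)[sl];s-= (m*w).sum()/np.maximum(m,w).sum()
                ~~~~^^^^^^^^^^
  File "h.py", line 18, in mask
    q=proj(n,place(P,*p,z)); q=(q+.5)*S-.5
  File "h.py", line 8, in proj
    p=camera_params(n);c=R.from_quat(p["orientation"]).inv().apply(np.atleast_2d(P)-p["eye"])
ValueError: time passes only in moves, steps and waits
```

```bash
sed -i 's/^from plant import.*/import functools,plant\nfrom plant import snapshot,get_state\ncamera_params=functools.cache(plant.camera_params)/' h.py
cat > fit.py <<'E'
from h import *
im={"top":cv2.imread("pics/top0.png"),"scene":cv2.imread("pics/scene0.png")}
for p0 in([.57,-.356,.3],[.49,-.373,0]):
    for v in(("top","scene"),("top",),("scene",)):
        p,s=fitplate(im,p0,views=v);print(v,np.round(p[:2],4),np.degrees(p[2]).round(1),round(s,2))
f=lambda P,o,k:(np.array(P)+.5)/k-.5+o
ct=f([[137,252],[278,312],[52,437],[188,503]],[190,155],6)
cs=f([[82,428],[232,413],[92,605],[264,590]],[200,130],5)
C=np.array([[1,1],[1,-1],[-1,1],[-1,-1]])*[.0425,.031];C=np.c_[C,[.02]*4]
for lab,v in(("both",("top","scene")),("top",("top",)),("scene",("scene",))):
    fun=lambda p:np.concatenate([(proj(n,place(C,*p))-{"top":ct,"scene":cs}[n]).ravel() for n in v])
    o=least_squares(fun,[.477,-.188,-.43],x_scale=[.01,.01,.1]);print(lab,np.round(o.x[:2],4),np.degrees(o.x[2]).round(1));print(np.round(fun(o.x),1))
s=get_state();E=R.from_quat(s["eef_rot"]).as_matrix();print(E.round(3));print("jaw yaw",np.degrees(np.arctan2(E[1,0],E[0,0])))
E
time python3 fit.py
```

```text
('top', 'scene') [ 0.5743 -0.3555] 11.9 1.33
('top',) [ 0.5748 -0.355 ] 15.1 0.7
('scene',) [ 0.5732 -0.3554] 7.2 0.65
('top', 'scene') [ 0.4945 -0.3726] 0.1 1.17
('top',) [ 0.4947 -0.3721] 1.0 0.59
('scene',) [ 0.4937 -0.3734] -6.4 0.6
both [ 0.4725 -0.1868] -24.1
[-0.6 -1.   0.5  0.1 -2.3  2.2 -0.1  2.6 -1.5 -1.6  1.7 -1.8 -0.7 -0.6
  0.6 -1.2]
top [ 0.4748 -0.1882] -24.3
[ 0.1 -2.   1.2 -0.8 -1.7  1.2  0.5  1.6]
scene [ 0.47   -0.1854] -24.0
[-1.6 -0.4  1.7 -0.7 -0.7  0.8  0.7  0. ]
[[ 0.262 -0.001  0.965]
 [-0.965  0.002  0.262]
 [-0.002 -1.    -0.   ]]
jaw yaw -74.82712000029767
real	0m32.677s
user	0m24.740s
sys	0m8.118s
```

```bash
cat > tr.py <<'E'
from h import *
im={"top":cv2.imread("pics/top0.png"),"scene":cv2.imread("pics/scene0.png")}
f=lambda P,o,k:(np.array(P)+.5)/k-.5+o
S={"top":f([[77,314],[58,356],[262,396],[242,438]],[190,155],6),"scene":f([[58,515],[60,553],[271,493],[277,531]],[200,130],5)}
def refine(n):
    g=im[n].mean(2);out=[]
    for u,v in S[n]:
        a,b=int(round(u))-3,int(round(v))-3;w=g[b:b+7,a:a+7];w=np.clip(np.percentile(w,60)-w,0,None)**1.5
        yy,xx=np.mgrid[b:b+7,a:a+7];out.append([(xx*w).sum()/w.sum(),(yy*w).sum()/w.sum()])
    return np.array(out)
for n in S:
    W=np.array([ray(n,*p,.005) for p in refine(n)]);c=W.mean(0);d=W[:2].mean(0)-W[2:].mean(0)
    print(n,c.round(4),np.degrees(np.arctan2(-d[0],d[1])).round(2),np.linalg.norm(d).round(4),np.linalg.norm(W[0]-W[1]).round(4))
def rect(lx,ly,z): c=np.array([[1,1],[1,-1],[-1,-1],[-1,1]])*[lx/2,ly/2];return np.c_[c,[z]*4]
for n,o,sz,k in(("top",(190,185),(60,65),7),("scene",(200,200),(70,60),6)):
    a=crop(im[n],*o,*sz,k)
    a=cv2.normalize(a,None,0,255,cv2.NORM_MINMAX)
    b=a.copy()
    p=TR=(.4745,-.1875,np.radians(-24.2))
    for Q in(rect(.085,.062,.02),rect(.077,.054,.02),rect(.077,.054,.004)):
        q=(proj(n,place(Q,*p))-o+.5)*k-.5;cv2.polylines(b,[q.round().astype(np.int32)],True,(0,0,255),1)
    cv2.imwrite(f"pics/o_{n}.png",np.hstack([a,b])[:, :800*2])
h=[cv2.imread(f"pics/o_{n}.png") for n in("top","scene")]
h=[cv2.resize(x,(800,int(x.shape[0]*800/x.shape[1]))) for x in h]
cv2.imwrite("pics/ov.png",cv2.resize(np.vstack(h),None,fx=.75,fy=.75))
E
python3 tr.py
```

```text
top [ 0.4753 -0.1852  0.005 ] -23.8 0.0776 0.0182
scene [ 0.4742 -0.1866  0.005 ] -23.81 0.0783 0.018
```

View pics/ov.png

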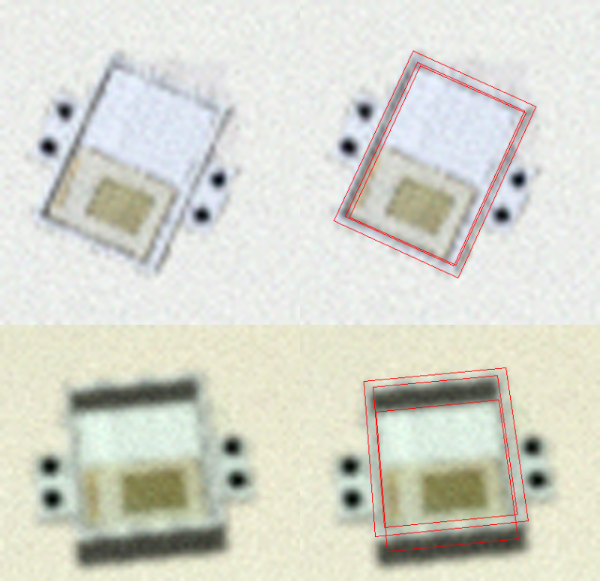

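The tray fit is consistent: about (0.4745,-0.186), yaw -23.8° from the screws in both views. The gap is at the far (+x) end and the module at the near end. I'll move above plate A.

>>> {"method": "carry_out", "body": {
  "offset": [
    [0.04,0.025,-0.01],
    [0.05,0.03,-0.012],
    [0.05,0.03,-0.012],
    [0.05,0.03,-0.012],
    [0.05,0.03,-0.012],
    [0.05,0.03,-0.012],
    [0.05,0.03,-0.012],
    [0.04,0.025,-0.01]
  ],
  "twist": [-0.4,-0.4,-0.4,-0.4,-0.4,-0.4,-0.4,-0.4],
  "grip": 0.05,
  "newtons": 30
}}

```text
clock: 1.1
tool_pos: [0.5456, -0.3709, 0.1458]
eef_rot: [-0.55, 0.445, -0.444, 0.55]
contact_force: [0.4, -0.7, 0.2]
opening: 0.57
```

>>> {"method": "carry_out", "body": {
  "offset": [
    [0.015,0.008,-0.02],
    [0.014,0.0075,-0.02],
    [0,0,0]
  ],
  "twist": [0,0,0]
}}

```text
clock: 1.48
tool_pos: [0.571, -0.3572, 0.1042]
eef_rot: [0.55, -0.447, 0.444, -0.549]
contact_force: [0.5, -0.4, 0.4]
opening: 0.564
```

```bash
python3 - <<'E'
from h import *
a=snapshot("top")[:,:,::-1].copy();b=snapshot("scene")[:,:,::-1].copy();cv2.imwrite("pics/t1.png",a);cv2.imwrite("pics/s1.png",b)
cv2.imwrite("pics/v1.png",np.hstack([crop(a,240,120,100,100,4),crop(b,230,80,100,100,4)]))
s=get_state();print(s["clock"],s["tool_pos"],R.from_quat(s["eef_rot"]).as_matrix()[:,0])
E
```

```text
1.575 [ 0.57088527 -0.35949397  0.10645098] [ 2.05233607e-01 -9.78712876e-01  5.23248271e-04]
```

View pics/v1.png

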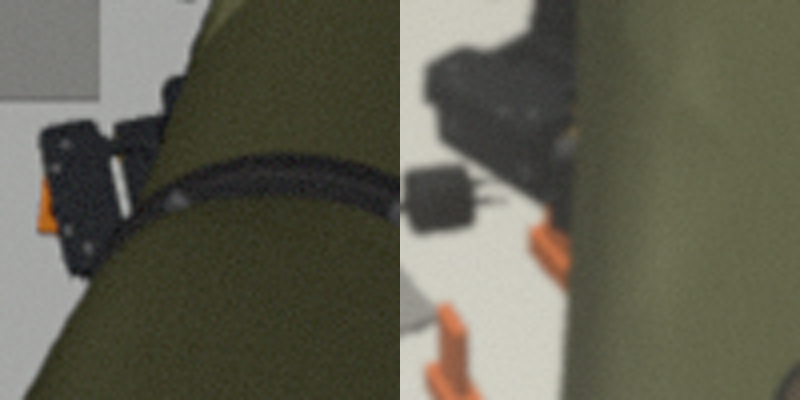

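The arm hides the plate in both views, so I can't check it visually. The fit margin is ample (±13 mm along the jaws), so I'll descend with a watch on the force and grip.

>>> {"method": "carry_out", "body": {
  "offset": [
    [0.001,0.002,-0.015],
    [0,0,-0.015],
    [0,0,-0.015],
    [0,0,-0.015],
    [0,0,-0.012],
    [0,0,-0.005],
    [0,0,0]
  ],
  "twist": [0,0,0,0,0,0,0]
}}

```text
clock: 2.45
tool_pos: [0.5736, -0.3557, 0.0295]
eef_rot: [0.549, -0.445, 0.445, -0.549]
contact_force: [0.2, 0.7, 0.1]
opening: 0.568
```

>>> {"method": "carry_out", "body": {
  "offset": [
    [0,0,0],
    [0,0,0],
    [0,0,0],
    [0,0,0]
  ],
  "twist": [0,0,0,0],
  "grip": 0.01,
  "newtons": 35
}}

```text
clock: 2.95
tool_pos: [0.5738, -0.3559, 0.0302]
eef_rot: [-0.549, 0.445, -0.445, 0.549]
contact_force: [0.9, -0.1, 2.1]
opening: 0.262
```

The opening of about 23 mm matches the tab, so it's gripped. Next I'll lift, carry it to the tray and turn it.

>>> {"method": "carry_out", "body": {
  "offset": [
    [0,0,0.02],
    [0,0,0.035],
    [0,0,0.035],
    [-0.01,0.018,0],
    [-0.02,0.036,0],
    [-0.02,0.036,0],
    [-0.02,0.037,0],
    [-0.02,0.038,0]
  ],
  "twist": [0,0,0,-7,-7.2,-7.2,-7.2,-7]
}}

```text
clock: 3.95
tool_pos: [0.4835, -0.1896, 0.121]
eef_rot: [0.385, -0.592, 0.593, -0.386]
contact_force: [0.8, 0.8, -2.0]
opening: 0.265
```

>>> {"method": "carry_out", "body": {
  "offset": [
    [0,0,0],
    [0,0,0]
  ],
  "twist": [0,0]
}}

```text
clock: 4.2
tool_pos: [0.4848, -0.1914, 0.1207]
eef_rot: [0.387, -0.591, 0.592, -0.388]
contact_force: [0.3, 0.0, -1.4]
opening: 0.266
```

```bash
cat > look.py <<'E'
from h import *
import sys
k=sys.argv[1]
a=snapshot("top")[:,:,::-1].copy();b=snapshot("scene")[:,:,::-1].copy();cv2.imwrite(f"pics/t{k}.png",a);cv2.imwrite(f"pics/s{k}.png",b)
cv2.imwrite(f"pics/v{k}.png",cv2.normalize(np.hstack([crop(a,175,170,80,80,5),crop(b,190,170,80,80,5)]),None,0,255,cv2.NORM_MINMAX))
s=get_state();x=R.from_quat(s["eef_rot"]).as_matrix()[:,0]
print(s["clock"],s["tool_pos"],np.degrees(np.arctan2(x[1],x[0])),s["opening"],s["contact_force"],s["q"].round(2))
E
python3 look.py 2
```

```text
4.3 [ 0.48463895 -0.19221872  0.12026771] -113.68345153236082 0.2649379635751617 [-0.0930957  -0.13390028 -0.97005261] [ 0.24  0.75  0.08  1.99 -0.14  0.41 -1.56]
```

View pics/v2.png

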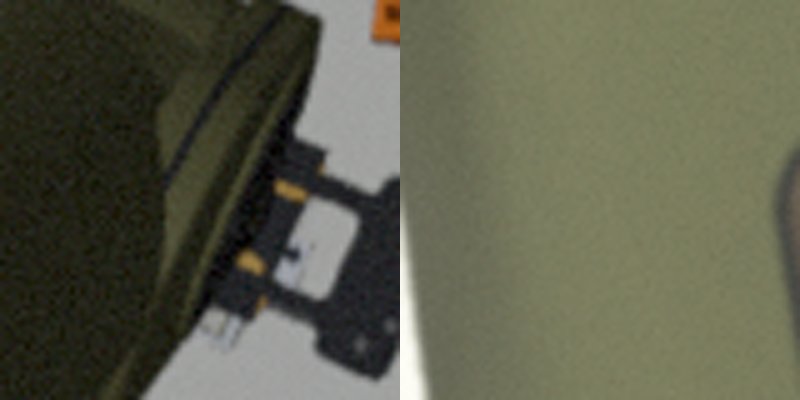

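Both views are hidden by the arm, so I'll lower by force feedback with an extra 2 mm margin from the module.

>>> {"method": "carry_out", "body": {
  "offset": [
    [0.001,0.0,-0.02],
    [0.001,0,-0.02],
    [0,0,-0.02],
    [0,0,-0.008],
    [0,0,-0.006],
    [0,0,-0.006],
    [0,0,0]
  ],
  "twist": [0,0,0,0,0,0,0]
}}

```text
clock: 5.18
tool_pos: [0.4856, -0.1908, 0.0397]
eef_rot: [0.387, -0.592, 0.592, -0.387]
contact_force: [0.9, 0.7, -0.9]
opening: 0.268
```

No contact with the plate's bottom below the rim, so it's inside the gap. I'll go near the floor, then slide toward the module (-x of the tray) until it touches.

>>> {"method": "carry_out", "body": {
  "offset": [
    [0,0,-0.003],
    [0,0,-0.0015],
    [0,0,0],
    [-0.0018,0.0008,0],
    [-0.0018,0.0008,0],
    [0,0,0]
  ],
  "twist": [0,0,0,0,0,0]
}}

```text
clock: 5.92
tool_pos: [0.4817, -0.189, 0.0353]
eef_rot: [-0.387, 0.592, -0.592, 0.387]
contact_force: [-0.5, -0.1, -2.5]
opening: 0.266
```

>>> {"method": "carry_out", "body": {
  "offset": [
    [-0.0009,0.0004,0],
    [-0.0009,0.0004,0],
    [0,0,0]
  ],
  "twist": [0,0,0]
}}

```text
clock: 6.3
tool_pos: [0.4807, -0.1886, 0.0354]
eef_rot: [0.387, -0.591, 0.592, -0.387]
contact_force: [0.2, -1.0, -1.8]
opening: 0.269
```

>>> {"method": "carry_out", "body": {
  "offset": [
    [-0.0009,0.0004,0],
    [-0.0009,0.0004,0],
    [0,0,0]
  ],
  "twist": [0,0,0]
}}

```text
clock: 6.68
tool_pos: [0.48, -0.1883, 0.0355]
eef_rot: [0.386, -0.591, 0.593, -0.388]
contact_force: [3.9, -3.4, -1.4]
opening: 0.268
```

>>> {"method": "carry_out", "body": {
  "offset": [
    [-0.0009,0.0004,0],
    [-0.0009,0.0004,0],
    [0,0,0]
  ],
  "twist": [0,0,0]
}}

```text
clock: 7.05
tool_pos: [0.4795, -0.1881, 0.0358]
eef_rot: [0.386, -0.59, 0.594, -0.388]
contact_force: [6.5, -3.2, -1.1]
opening: 0.265
```

There's contact at about 7 N, so the plate is against the module and the module is against the end wall. I'll ease off slightly, lower to the floor and release.

>>> {"method": "carry_out", "body": {
  "offset": [
    [0.0009,-0.0004,0],
    [0,0,-0.001],
    [0,0,-0.001],
    [0,0,0]
  ],
  "twist": [0,0,0,0]
}}

```text
clock: 7.55
tool_pos: [0.4799, -0.1882, 0.0341]
eef_rot: [0.386, -0.59, 0.593, -0.388]
contact_force: [5.7, -2.9, 1.9]
opening: 0.266
```

>>> {"method": "carry_out", "body": {
  "offset": [
    [0,0,0],
    [0,0,0],
    [0,0,0]
  ],
  "twist": [0,0,0],
  "grip": 0.045
}}

```text
clock: 7.92
tool_pos: [0.4763, -0.1865, 0.0329]
eef_rot: [-0.388, 0.592, -0.591, 0.387]
contact_force: [0.7, -0.2, -0.3]
opening: 0.513
```

>>> {"method": "carry_out", "body": {
  "offset": [
    [0,0,0.01],
    [0,0,0.03],
    [0,0,0.04],
    [0.001,-0.03,0.02],
    [0.003,-0.04,0],
    [0.003,-0.04,0],
    [0.004,-0.04,0],
    [0.003,-0.033,0]
  ],
  "twist": [0,0,0,4.8,4.8,4.8,4.8,4.8]
}}

```text
clock: 8.93
tool_pos: [0.4909, -0.3719, 0.1339]
eef_rot: [0.502, -0.498, 0.498, -0.502]
contact_force: [-0.3, -0.2, -0.6]
opening: 0.507
```

```bash
python3 look.py 3
```

```text
9.025 [ 0.49005228 -0.37542055  0.13386371] -89.92145743766604 0.5096430624651676 [-0.87194112 -0.05679438  0.21438427] [ 0.61  0.81 -0.06  1.69  0.08  0.65 -1.06]
```

View pics/v3.png

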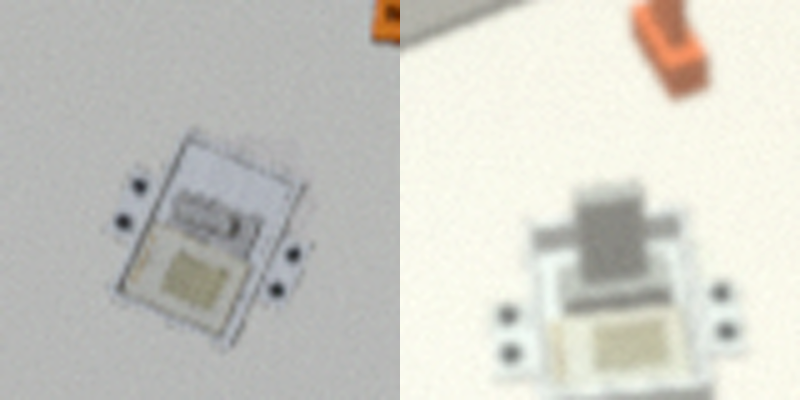

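Plate 1 stands flat across the tray against the module (top crop (215,222), scene crop (612,250)). The gap is still free at the +x end. Next is plate B.

>>> {"method": "carry_out", "body": {
  "offset": [
    [0.002,0.0005,-0.02],
    [0.002,0.0005,-0.025],
    [0,0,-0.02],
    [0,0,-0.015],
    [0,0,-0.012],
    [0,0,-0.0085],
    [0,0,-0.004],
    [0,0,0]
  ],
  "twist": [0,0,0,0,0,0,0,0]
}}

```text
clock: 10.02
tool_pos: [0.4956, -0.3693, 0.0288]
eef_rot: [0.502, -0.498, 0.499, -0.502]
contact_force: [-0.5, 0.2, 0.6]
opening: 0.509
```

>>> {"method": "carry_out", "body": {
  "offset": [
    [0,0,0],
    [0,0,0],
    [0,0,0],
    [0,0,0]
  ],
  "twist": [0,0,0,0],
  "grip": 0.01
}}

```text
clock: 10.52
tool_pos: [0.4958, -0.3695, 0.0292]
eef_rot: [0.502, -0.498, 0.499, -0.502]
contact_force: [-0.5, -0.5, 1.9]
opening: 0.267
```

Gripped. Lift, carry over plate 1's tab height, and turn.

>>> {"method": "carry_out", "body": {
  "offset": [
    [0,0,0.02],
    [0,0,0.035],
    [0,0,0.04],
    [0.0005,0.0225,0],
    [0.0008,0.04,0],
    [0.0008,0.04,0],
    [0.0008,0.04,0],
    [0.0008,0.03,0]
  ],
  "twist": [0,0,0,-4.8,-4.8,-4.8,-4.7,-4.7]
}}

```text
clock: 11.52
tool_pos: [0.4994, -0.1942, 0.1248]
eef_rot: [-0.387, 0.591, -0.591, 0.388]
contact_force: [1.1, -0.4, -0.8]
opening: 0.269
```

>>> {"method": "carry_out", "body": {
  "offset": [
    [0,0,0],
    [0,0,0],
    [0,0,0]
  ],
  "twist": [0,0,0]
}}

```text
clock: 11.9
tool_pos: [0.4991, -0.1985, 0.1241]
eef_rot: [0.388, -0.591, 0.592, -0.387]
contact_force: [-0.8, -0.4, -1.2]
opening: 0.27
```

```bash
python3 look.py 4;python3 - <<'E'
from plant import get_state
import numpy as np
print(get_state()["tool_pos"])
from h import *
im={"top":cv2.imread("pics/t3.png")}
for z in(.004,):
    p,s=fitplate(im,[.481,-.189,-.415],z=z,views=("top",));print(p,s)
E
```

```text
12.0 [ 0.49899397 -0.19802187  0.12383884] -113.52943618240876 0.26976092646838346 [-0.33556661 -0.25529841 -1.01065382] [ 0.24  0.75  0.08  1.94 -0.13  0.45 -1.57]
[ 0.49899397 -0.19802187  0.12383884]
[np.float64(0.48093819387553133), np.float64(-0.1890802860098181), np.float64(-0.33103043438147417)] 0.18534151711605457
```

>>> {"method": "carry_out", "body": {
  "offset": [
    [0,0,-0.02],
    [0,0,-0.025],
    [0,0,-0.018],
    [0,0,-0.005],
    [0,0,-0.003],
    [0,0,-0.003],
    [0,0,0]
  ],
  "twist": [0,0,0,0,0,0,0]
}}

```text
clock: 12.88
tool_pos: [0.4996, -0.1967, 0.0501]
eef_rot: [0.388, -0.591, 0.591, -0.388]
contact_force: [0.2, -0.2, -0.6]
opening: 0.266
```

>>> {"method": "carry_out", "body": {
  "offset": [
    [0,0,-0.002],
    [0,0,-0.002],
    [0,0,0]
  ],
  "twist": [0,0,0]
}}

```text
clock: 13.25
tool_pos: [0.4991, -0.1966, 0.0456]
eef_rot: [-0.388, 0.591, -0.591, 0.388]
contact_force: [-0.2, 0.1, -1.2]
opening: 0.271
```

>>> {"method": "carry_out", "body": {
  "offset": [
    [0,0,-0.002],
    [0,0,-0.002],
    [0,0,0]
  ],
  "twist": [0,0,0]
}}

```text
clock: 13.62
tool_pos: [0.4991, -0.1966, 0.0415]
eef_rot: [-0.388, 0.591, -0.591, 0.388]
contact_force: [0.2, -0.3, -0.9]
opening: 0.264
```

>>> {"method": "carry_out", "body": {
  "offset": [
    [0,0,-0.002],
    [0,0,-0.002],
    [0,0,-0.002],
    [0,0,0]
  ],
  "twist": [0,0,0,0]
}}

```text
clock: 14.12
tool_pos: [0.4991, -0.1966, 0.0356]
eef_rot: [-0.388, 0.591, -0.591, 0.388]
contact_force: [-0.3, 0.2, -0.4]
opening: 0.264
```

Plate 2 is in with no wedging. I'll close it up against plate 1 gently.

>>> {"method": "carry_out", "body": {
  "offset": [
    [-0.0009,0.0004,0],
    [-0.0009,0.0004,0],
    [0,0,0]
  ],
  "twist": [0,0,0]
}}

```text
clock: 14.5
tool_pos: [0.4976, -0.1959, 0.0358]
eef_rot: [0.388, -0.591, 0.591, -0.388]
contact_force: [0.8, -0.2, -1.4]
opening: 0.267
```

>>> {"method": "carry_out", "body": {
  "offset": [
    [-0.0009,0.0004,0],
    [-0.0009,0.0004,0],
    [0,0,0]
  ],
  "twist": [0,0,0]
}}

```text
clock: 14.88
tool_pos: [0.4971, -0.1958, 0.0361]
eef_rot: [0.387, -0.59, 0.592, -0.389]
contact_force: [3.5, -2.2, -0.6]
opening: 0.267
```

Contact with plate 1 at about 4 N. Next I'll lower to the floor and release.

>>> {"method": "carry_out", "body": {
  "offset": [
    [0.0009,-0.0004,0],
    [0,0,-0.001],
    [0,0,-0.001],
    [0,0,-0.0005],
    [0,0,0]
  ],
  "twist": [0,0,0,0,0]
}}

```text
clock: 15.5
tool_pos: [0.4973, -0.1956, 0.0334]
eef_rot: [0.388, -0.591, 0.592, -0.388]
contact_force: [4.8, -2.2, 0.4]
opening: 0.268
```

>>> {"method": "carry_out", "body": {
  "offset": [
    [0,0,0],
    [0,0,0],
    [0,0,0]
  ],
  "twist": [0,0,0],
  "grip": 0.045
}}

```text
clock: 15.88
tool_pos: [0.4952, -0.1948, 0.0329]
eef_rot: [-0.389, 0.592, -0.59, 0.388]
contact_force: [-0.0, 0.2, -0.2]
opening: 0.507
```

>>> {"method": "carry_out", "body": {
  "offset": [
    [0,0,0.01],
    [0,0,0.03],
    [0,0,0.04],
    [0,-0.03,0.03],
    [0,-0.045,0.02],
    [0,-0.045,0],
    [0,-0.045,0],
    [0,-0.03,0]
  ],
  "twist": [0,0,0,0,0,0,0,0]
}}

```text
clock: 16.88
tool_pos: [0.4954, -0.393, 0.164]
eef_rot: [0.388, -0.591, 0.592, -0.387]
contact_force: [0.8, -0.1, 0.3]
opening: 0.509
```

```bash
python3 look.py 5
```

```text
16.975 [ 0.49465356 -0.3950371   0.16386434] -113.75939499660566 0.5114578875478116 [-0.49235735 -0.16453305 -0.15327573] [ 0.56  0.79  0.07  1.62 -0.07  0.73 -1.33]
```

View pics/v5.png

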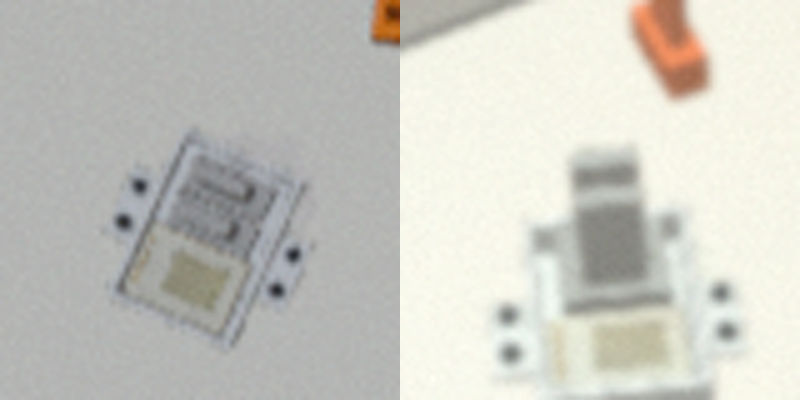

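Both plates stand side by side in the gap: top crop (225,185) and (210,225), upright in the scene crop (605,230). The module is flat at (195,280), and the arm is clear. Handing in.

```bash
python3 -c "
from plant import job;print(job.finish_job())"
```

```text
the job is handed in; nothing more can be done
None
```

The job is done and handed in at about 17 s of the 51 s allowed. I set both 18 mm grey plates in the gap one after the other and left the 30 mm plate and the orange ones alone. The first was pushed against the module until about 7 N of contact, the second against the first until about 4 N. Each was lowered to the floor, released, and the arm withdrawn.

**Last pictures:** they show both plates upright side by side across the gap, and the module flat at its own end. By the given sizes, about 5 mm of free length remains, at the +x wall.

**Checks that failed or disagreed:**
- The arm hid the tray and the plates during grasping and insertion, so I did those by force and position readings, not by sight.
- The image fit of the first plate once placed was poor (score 0.19), so I did not use it.
- The angles fitted to the plates before grasping differed by 7 to 8° between the two cameras. I relied on the closing jaws to line the plates up.

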